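# Touch-dry test on the pump's primer panel

## Task

Check whether the pump's red-brown primer is touch-dry: rest your fingertips lightly for a moment on the outer half of the red-brown test panel in the drying rack, beyond its tape strip, and draw back; then press the green button of the timer to start the next drying interval, and draw clear. Do not touch the inner half of that panel, the other panels and their clips or the wet pump, do not push down the timer's red button, and do not lift or shift the timer or knock about the other things on the bench.

Things in the scene. Friction and masses are not known exactly. Their poses are not given: they have to be found in the camera images.
- red_outer: OUTER half of the red-brown test panel: the part to touch. 70 x 70 mm, from the cream tape strip to the free end (small dark hang hole at the edge). Origin: centre of its top face, 183 mm above the bench; x points back to the clip, y along the width, z up. Gaps of 20 to 45 mm to neighbouring panels at the same height.
- red_inner: inner half of the red-brown panel, between clip and tape, 65 mm long, 70 mm wide, with the tape strip; origin at the centre of its top face, same axes. Kept unmarked for the thickness measurement.
- red_panel (a joint): springing of the red-brown panel at its clip, rad: near 0 (about 0.007 of sag) at rest, grows as the free end is pressed down. It bends like a leaf spring of 8 N m/rad: about 0.6 N for each mm down at the centre of the outer half, which springs back when let go.
- red_clip: steel spring clip on the rack's bar that holds the red-brown panel; fixed. Origin at its foot on top of the bar, 170 mm above the bench; panel towards its -x; panel top 13 mm above the origin; the clip's wire lever rises to 36 mm above the origin.
- green_clip: clip with the wet dark green panel (same make and size as the red one; centre of its outer half 133 mm towards the clip's -x).
- grey_clip: clip with the wet grey panel (same make and size).
- yellow_clip: clip with the wet cream-yellow panel (same make and size).
- rack: drying rack, fixed: a square tube bar 500 mm long along the rack's y, top 170 mm above the bench, on two posts with flat feet. Origin on the bench under the middle of the bar; the four panels stand out to its -x, about 105 mm apart in an order that changes. Each is a thin steel sheet, 70 mm wide, 150 mm long.
- timer: grey interval timer, loose on the bench, 110 mm (x) by 130 mm (y), 37 mm tall without buttons, 0.4 to 0.8 kg; origin at the centre of its underside. Dark display along its -x edge; two round push buttons in black rims on its top, 72 mm apart along y.
- start_button_top (a point): centre of the top face of the green start button (30 mm diameter, towards the timer's +y, 55 mm above the bench when not pressed; z is up, pressed straight down).
- start_button (a joint): green start button: 0 up, 0.006 m fully down; a spring of about 1.5 N at first to 5 N fully down; it counts from 0.004 m and springs back.
- reset_button_top (a point): centre of the top face of the red reset button (same make, towards the timer's -y).
- reset_button (a joint): red reset button: 0 up, 0.006 m fully down.
- pump: freshly primed red-brown pump with green-masked flanges on a channel skid, to the robot's left, about 310 mm long (x), 165 mm wide, 230 mm tall; fixed; paint still wet. Origin under its middle on the bench.
- tape_roll: roll of cream masking tape lying flat, 104 mm outside diameter, 25 mm tall; loose; origin at the centre of its underside
- primer_tin: round tin of red-brown primer, 86 mm diameter, 115 mm tall; loose; origin at the centre of its underside
- hardener_bottle: pale bottle with a red cap, 60 mm diameter, 150 mm tall; loose; origin at the centre of its underside
- mixing_cup: open white plastic cup, 84 mm rim diameter, 100 mm tall; loose; origin at the centre of its underside
- brush: paint brush lying flat, 200 mm long, about 20 mm thick; loose; origin at the centre of its underside
- putty_knife: putty knife lying flat with a black handle, 200 mm long, about 20 mm thick; loose; origin at the centre of its underside
Things that resemble listed ones, but are neither listed nor needed, are in the scene too. What is shaped like the timer but orange is not meant.

How it is judged:
By the outcome, as a careful person would: the job done as asked, in the order asked, and still so for the second after the job is handed in, with the robot touching nothing.
It also fails if it takes over 42 s, if anything falls off the work surface, if the arm or the gripper's body presses on something with over 40 N, if the wrist force passes 120 N, or if a joint passes its speed limit or range.

## Robot

A 6-joint arm with a two-finger parallel gripper is mounted at the origin on the work surface. World frame = base frame: x ahead of the robot, y to its left, z up, the work surface at z = 0. Lengths are in mm, angles in rad, forces in N, time in s.
With the tool pointing down it reaches from about 325 to 1000 mm from the base axis. Payload 5.1 kg.
Tool frame: the origin (TCP) lies between the finger pads; the fingertips stand 25 mm ahead of it and the grasp point (between the pads) lies 6 mm ahead of it; z points along the fingers, y is the line along which they close (so a half turn about z gives the same grasp; the last joint's range is limited). The gripper opens to 85 mm and grips with 20 to 120 N. Pads are 22 mm wide; open, the fingers measure 114 mm over their backs; the gripper's body (76 mm by 85 mm) begins 54 mm behind the grasp point. The pads swing forward as they close: fully open they stand 13 mm farther back than shut.
Start: joints at [1.053, 0.124, 1.65, -0, 1.367, -0.083], TCP at [273.817, 589.499, 256.322] pointing down, gripper open.
Joint ranges: [-2.61, 2.61], [-1.02, 2.33], [0.03, 2.71], [-1.35, 4.49], [0.32, 2.68], [-2.91, 2.91]. Speed limits (rad/s): [2.57, 2.57, 3.14, 3.14, 3.14, 3.14].

## Interface

Orientations are given as [roll, pitch, yaw] about the fixed x, y, z axes, in that order (R = Rz(yaw) Ry(pitch) Rx(roll)).
In Python, from workcell import get_state, vision, order gives the robot as it stands.
- The arm moves only by the tool carry_out, never from a script. Its argument "rows" is one flat list of numbers, 7 for each row, row after row: the shift along the world's x, y, z each as a share of 0.1 m, from -1 to 1, then the turn, a rotation vector about the world's x, y, z each as a share of pi/4 rad, from -1 to 1, then the gripper's target within -1 to 1 (shut at 1, half-way at 0, fully open at -1). A call has 1 to 12 rows; each row is the pose to reach, as a shift and turn from the pose commanded when the call began; what a row does not reach only later rows make up. A row lasts 1/10 s, in which the tool goes at most 50 mm and 8.59 degrees, less where a joint would pass 70% of its speed; a pose out of reach is approached as far as the arm can. A call with a number of a shift or a turn outside -1 to 1 is refused whole. A call with a gripper value outside its range is refused whole. The fingers move at their own pace and stop on an object; "force" is the grip in N (left out, the last holds). Time passes only in rows, so rows that repeat a pose let the fingers close. It gives the time, the measured TCP pose, the force, the opening and the grip force at its end, in the units of the state.
- get_state(): the state, without advancing time (a new reading comes with each control period).
- vision.read_camera(name): name is "side" or "top"; returns the picture (384x512x3 uint8, red, green, blue); there is no depth.
- vision.camera_info(name): a dict with "fx", "fy", "cx", "cy" (pixels), "T" (4x4, takes a point from camera to world coordinates). Camera axes: x right, y up, looking along -z (the intrinsics and any distortion apply to the point x, -y, -z); pixel columns grow to the right and rows downward; lengths in mm; the calibration is good to about 2 mm. A picture is of the moment at which its call begins. camera_info takes no time and is no camera call.
- order.finish_job(): hands the job in; it is judged then, once.
The state is a dict: "clock": time; "qpos": joint angles; "joint_vel": joint speeds; "tau": joint torques, N m; "eef_pos": TCP position; "orientation": TCP orientation; "ft_force": force on the tool from outside, world axes, zero at the start; "wrist_torque": the same for the moment, N m; "grip_width": opening from 0.0 (shut) to 1.0 (fully open); "gripper_force": force on a finger pad.
Only numpy, scipy, OpenCV 4.12 (cv2) and the standard library are available. Lean on these libraries where they do the work, as an engineer would, in place of code of your own. Each camera call takes 0.05 s, during which the arm holds its last target. There are 200 camera calls.

## Working session

There is one attempt and no reset: what is moved stays moved. The work goes in short steps, Python scripts to look and compute and a tool call to move; the robot and the scene stay as the last step left them, time stands still between calls to the robot, and variables do not carry over. Pictures are saved under pics/ and viewed, at most 10 in all, crops included, and the job is handed in when it is done.

Besides the shell and the picture viewer there is one more tool, called after "Emit:" as name(argument=value, ...) on one line, values as JSON. carry_out: Moves the arm, as the interface text tells. Its arguments: {"type":"object","properties":{"rows":{"type":"array"},"force":{"type":"number"}},"required":["rows"]}

```bash
mkdir -p pics; cat > h.py <<'E'
import numpy as np, cv2
from workcell import get_state, vision, order
def ray(name,u,v):
    c=vision.camera_info(name);T=np.array(c["T"])
    d=np.array([(u-c["cx"])/c["fx"],-(v-c["cy"])/c["fy"],-1.])
    return T[:3,3],T[:3,:3]@d
def plane(name,u,v,z):
    o,d=ray(name,u,v);return (o+d*(z-o[2])/d[2])
def proj(name,p):
    c=vision.camera_info(name);T=np.array(c["T"])
    q=T[:3,:3].T@(np.array(p)-T[:3,3])
    return c["cx"]+c["fx"]*q[0]/-q[2], c["cy"]-c["fy"]*q[1]/-q[2]
def snap(n,f):
    im=vision.read_camera(n)[:,:,::-1].copy();cv2.imwrite(f,im);return im
E
python3 - <<'E'
from h import *
a=snap("top","pics/top0.png");b=snap("side","pics/side0.png")
cv2.imwrite("pics/both.png",cv2.resize(np.hstack([a,b]),(800,300)))
for n in("top","side"):print(vision.camera_info(n))
E
```

```text
{'fx': 477.85696242341294, 'fy': 477.85696242341294, 'cx': 253.64188839492923, 'cy': 197.77258147650474, 'T': array([[-2.39134648e-02,  9.74447314e-01, -2.23339603e-01,
         1.25724200e+02],
       [-9.99713653e-01, -2.31145579e-02,  6.19101279e-03,
         1.09273234e+01],
       [ 8.70419594e-04,  2.23423699e-01,  9.74721033e-01,
         1.93161649e+03],
       [ 0.00000000e+00,  0.00000000e+00,  0.00000000e+00,
         1.00000000e+00]])}
{'fx': 462.5808344100253, 'fy': 462.5808344100253, 'cx': 255.61710534030888, 'cy': 189.8748786809255, 'T': array([[ 9.99618543e-01,  1.15086499e-02, -2.51061584e-02,
         4.89592291e+02],
       [-2.59741066e-02,  7.00713543e-01, -7.12969759e-01,
        -1.32539484e+03],
       [ 9.38690589e-03,  7.13349902e-01,  7.00745178e-01,
         1.43859710e+03],
       [ 0.00000000e+00,  0.00000000e+00,  0.00000000e+00,
         1.00000000e+00]])}
```

View pics/top0.png

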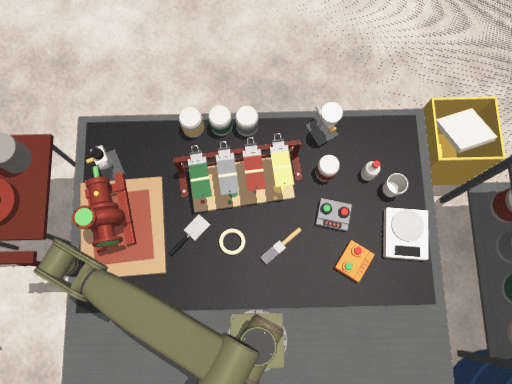

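View pics/side0.png

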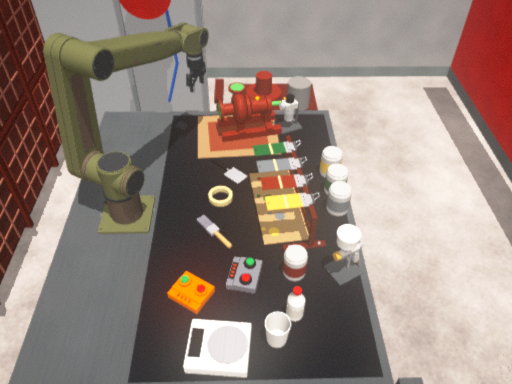

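The top view shows the grey timer at (333,213), with its green button at about (327,209) and red at (344,212). The orange lookalike is at (354,261). The red-brown panel is at (254,172), between grey (228,175) and yellow (282,168). The grey timer and the red-brown panel fit the description. I'll confirm in one enlarged crop and measure both.

```bash
python3 - <<'E'
from h import *
a=cv2.imread("pics/top0.png");b=cv2.imread("pics/side0.png")
A=cv2.resize(a[130:240,170:370],(800,440),interpolation=cv2.INTER_CUBIC)
B=cv2.resize(b[130:300,210:370],(0,0),fx=3,fy=3,interpolation=cv2.INTER_CUBIC)
cv2.imwrite("pics/cropA.png",A);cv2.imwrite("pics/cropB.png",B)
def blobs(im,n,box,lo,hi,z,amin=15):
    h=cv2.cvtColor(im,cv2.COLOR_BGR2HSV);x0,y0,x1,y1=box
    m=np.zeros(h.shape[:2],np.uint8);m[y0:y1,x0:x1]=cv2.inRange(h,lo,hi)[y0:y1,x0:x1]
    k,l,s,c=cv2.connectedComponentsWithStats(m)
    for i in range(1,k):
        if s[i,4]>=amin:print(n,s[i],c[i].round(1),plane(n,*c[i],z).round(0))
for nm,lo,hi in(("green",(45,120,80),(80,255,255)),("red",(0,170,120),(6,255,255)),("red2",(172,150,120),(179,255,255))):
    print(nm);blobs(a,"top",(312,195,358,235),lo,hi,55);blobs(b,"side",(222,250,270,298),lo,hi,55)
print("redpanel");blobs(a,"top",(235,145,270,205),(0,130,60),(8,255,255),183);blobs(b,"side",(250,165,325,195),(0,130,60),(8,255,255),183)
E
```

```text
green
top [323 205   7   6  17] [325.2 206.9] [ 511. -287.   55.]
side [246 258   8   7  49] [249.7 260.9] [ 508. -291.   55.]
red
side [232 264   5   6  16] [233.9 266.5] [ 450. -315.   55.]
side [242 274   8   8  52] [245.4 277.2] [ 491. -363.   55.]
red2
redpanel
top [258 145  12   6  43] [264. 147.] [726. -45. 183.]
top [235 148  10   7  39] [238.8 150.5] [714.  52. 183.]
top [236 155  33  15 254] [252.6 162. ] [667.   0. 183.]
top [245 172  20  19 303] [254.9 180.9] [592.  -7. 183.]
side [297 169   5   5  21] [299.1 171. ] [714.  58. 183.]
side [281 171  18  21 170] [288.6 181. ] [667.   0. 183.]
side [258 177  22  13 210] [269.4 182.7] [590.  -8. 183.]
side [303 186   6   7  30] [305.3 189.1] [728. -47. 183.]
```

View pics/cropA.png

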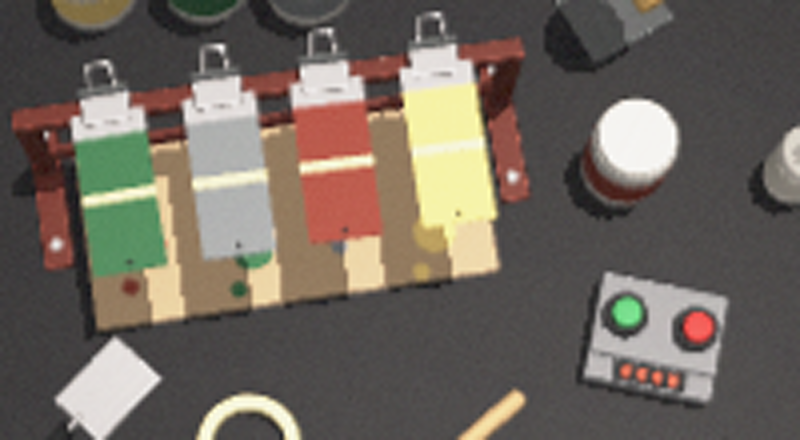

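View pics/cropB.png

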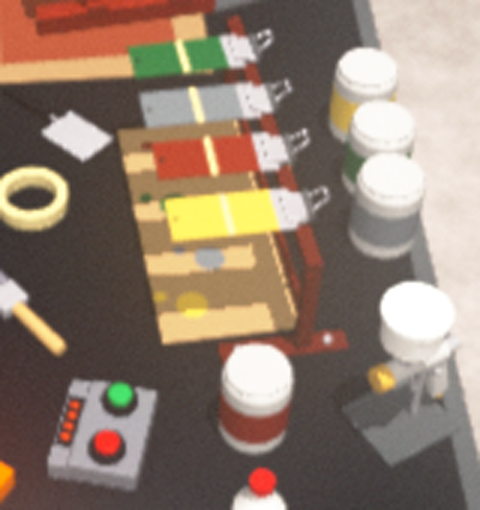

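The crops confirm both targets. The red-brown panel's free end is at crop (345,230). The timer is grey, with the green button at crop (627,313) and red at (697,328), and the display is on the robot's side. Both views agree on red_outer at about (591,-7,183) and the green button at about (510,-289,55). Next I shut the fingers, lift and move off from the pump.

```bash
python3 - <<'E'
from h import *
s=get_state();print(s["clock"],s["eef_pos"],s["orientation"],s["ft_force"])
for u,v in((95,165),(130,250),(85,218),(122,180)):
  print(plane("top",u,v,60).round(),plane("top",u,v,230).round())
E
```

```text
0.1 [273.56947855 589.06343399 255.18594527] [-3.13972373e+00 -1.64058419e-04  2.70678250e+00] [ 0.41296286  0.13480124 -0.59111495]
[707. 643.  60.] [654. 586. 230.]
[356. 488.  60.] [335. 445. 230.]
[488. 672.  60.] [455. 612. 230.]
[641. 531.  60.] [594. 483. 230.]
```

Emit:
carry_out(rows=[0, 0, 0.5, 0, 0, 0, 1, 0, 0, 1, 0, 0, 0, 1, 0, 0, 1, 0, 0, 0, 1], force=20)

```text
clock: 0.4
eef_pos: [275.0, 591.6, 366.1]
orientation: [3.127, 0.001, 2.707]
ft_force: [0.7, 0.3, 1.1]
grip_width: 0.512
gripper_force: 0.0
```

Emit:
carry_out(rows=[0.27, -0.5, 0, 0, 0, 0, 1, 0.5, -1, 0, 0, 0, 0, 1, 0.5, -1, 0, 0, 0, 0, 1])

```text
clock: 0.7
eef_pos: [325.1, 486.5, 355.9]
orientation: [-3.141, 0.001, 2.704]
ft_force: [-0.2, -0.0, -0.2]
grip_width: 0.003
gripper_force: 0.0
```

Emit:
carry_out(rows=[0.27, -0.5, 0, 0, 0, 0, 1, 0.5, -1, 0, 0, 0, 0, 1, 0.5, -1, 0, 0, 0, 0, 1])

```text
clock: 1.0
eef_pos: [375.1, 386.6, 356.1]
orientation: [-3.141, 0.001, 2.703]
ft_force: [-1.1, 1.1, -0.3]
grip_width: 0.003
gripper_force: 0.0
```

Emit:
carry_out(rows=[0.27, -0.5, 0, 0, 0, 0, 1, 0.5, -1, 0, 0, 0, 0, 1, 0.5, -1, 0, 0, 0, 0, 1])

```text
clock: 1.3
eef_pos: [425.0, 286.9, 356.0]
orientation: [-3.141, 0.0, 2.703]
ft_force: [-0.5, 1.4, 0.2]
grip_width: 0.002
gripper_force: 0.0
```

Emit:
carry_out(rows=[0.27, -0.5, 0, 0, 0, 0, 1, 0.5, -1, 0, 0, 0, 0, 1, 0.5, -1, 0, 0, 0, 0, 1])

```text
clock: 1.6
eef_pos: [475.0, 187.1, 356.0]
orientation: [-3.141, 0.0, 2.703]
ft_force: [0.1, -0.9, 0.6]
grip_width: 0.002
gripper_force: 0.0
```

Emit:
carry_out(rows=[0.27, -0.5, 0, 0, 0, 0, 1, 0.5, -1, 0, 0, 0, 0, 1, 0.5, -1, 0, 0, 0, 0, 1, 0.5, -1, 0, 0, 0, 0, 1])

```text
clock: 2.0
eef_pos: [524.3, 89.2, 355.8]
orientation: [3.141, -0.001, 2.705]
ft_force: [-1.4, 0.1, -0.1]
grip_width: -0.004
gripper_force: 0.0
```

Emit:
carry_out(rows=[0.3, -0.45, 0, 0, 0, 0, 1, 0.62, -0.97, 0, 0, 0, 0, 1, 0.62, -0.97, 0, 0, 0, 0, 1, 0.62, -0.97, 0, 0, 0, 0, 1])

```text
clock: 2.4
eef_pos: [586.3, -7.0, 355.7]
orientation: [3.141, -0.002, 2.706]
ft_force: [0.6, 0.8, -0.8]
grip_width: -0.001
gripper_force: 0.0
```

Emit:
carry_out(rows=[0, 0, -0.35, 0, 0, 0, 1, 0, 0, -0.7, 0, 0, 0, 1, 0, 0, -1, 0, 0, 0, 1, 0, 0, -1, 0, 0, 0, 1, 0, 0, -1, 0, 0, 0, 1])

```text
clock: 2.9
eef_pos: [585.4, -5.6, 256.8]
orientation: [3.141, -0.001, 2.709]
ft_force: [0.2, 0.3, 1.7]
grip_width: 0.005
gripper_force: 0.0
```

Emit:
carry_out(rows=[0, 0, -0.1, 0, 0, 0, 1, 0, 0, -0.2, 0, 0, 0, 1, 0, 0, -0.3, 0, 0, 0, 1, 0, 0, -0.3, 0, 0, 0, 1, 0, 0, -0.3, 0, 0, 0, 1])

```text
clock: 3.4
eef_pos: [585.7, -7.6, 225.9]
orientation: [-3.141, -0.001, 2.707]
ft_force: [-0.8, 0.2, 0.1]
grip_width: 0.003
gripper_force: 0.0
```

```bash
python3 - <<'E'
from h import *
s=get_state();p=s["eef_pos"];print(p,s["ft_force"])
a=snap("top","pics/top1.png");b=snap("side","pics/side1.png")
tip=[p[0],p[1],p[2]-25];print(proj("top",tip),proj("side",tip))
cv2.imwrite("pics/c1.png",np.hstack([cv2.resize(a[130:220,205:305],(400,360)),cv2.resize(b[130:220,230:330],(400,360))]))
E
```

```text
[585.65540368  -7.57837351 225.90806055] [-0.80485296  0.18202182  0.0910346 ]
(np.float64(255.24260217961978), np.float64(181.23917131966883)) (np.float64(268.4465088903146), np.float64(179.23587389900692))
```

View pics/c1.png

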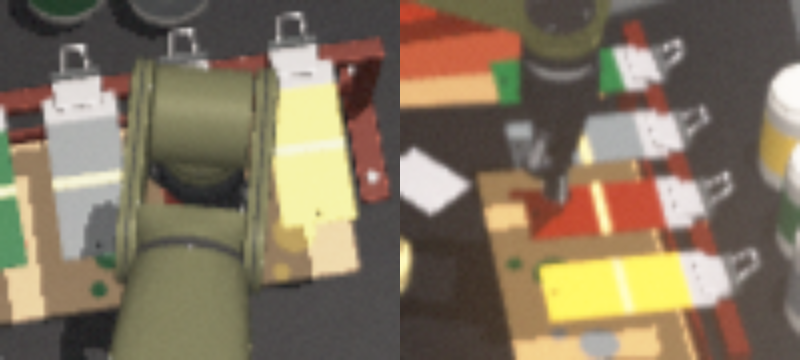

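The side crop shows the shut fingertips at about (269,179), just above the outer half and beyond the tape. The top view is hidden by the wrist. I'll now touch lightly and draw back.

Emit:
carry_out(rows=[0, 0, -0.08, 0, 0, 0, 1, 0, 0, -0.15, 0, 0, 0, 1, 0, 0, -0.18, 0, 0, 0, 1, 0, 0, -0.2, 0, 0, 0, 1, 0, 0, -0.22, 0, 0, 0, 1, 0, 0, -0.22, 0, 0, 0, 1, 0, 0, -0.22, 0, 0, 0, 1])

```text
clock: 4.2
eef_pos: [585.9, -7.5, 204.7]
orientation: [3.142, 0.0, 2.707]
ft_force: [-0.6, 0.3, 0.7]
grip_width: -0.001
gripper_force: 0.8
```

```bash
python3 - <<'E'
from h import *
F=[]
for i in range(5):
  b=snap("side","pics/side2.png");s=get_state();F.append(s["ft_force"])
print(s["clock"],s["eef_pos"],np.mean(F,0).round(2),np.array(F)[:,2].round(1))
E
```

```text
4.45 [585.94341849  -7.51838432 204.57885837] [-1.37  0.4   1.56] [2.1 0.5 1.3 2.  1.8]
```

Emit:
carry_out(rows=[0, 0, -0.015, 0, 0, 0, 1, 0, 0, -0.015, 0, 0, 0, 1, 0, 0, -0.015, 0, 0, 0, 1])

```text
clock: 4.75
eef_pos: [586.0, -7.5, 203.0]
orientation: [3.141, 0.0, 2.707]
ft_force: [-1.3, -0.8, 2.7]
grip_width: 0.002
gripper_force: 1.2
```

```bash
python3 - <<'E'
from h import *
F=[]
for i in range(8):
  b=snap("side","pics/side3.png");s=get_state();F.append(s["ft_force"])
print(s["clock"],s["eef_pos"],np.mean(F,0).round(2),np.array(F)[:,2].round(1))
E
```

```text
5.15 [585.9998185   -7.49929869 202.98767087] [-0.33  0.04  2.35] [2.2 2.8 3.  2.  2.7 2.  1.6 2.4]
```

The touch is confirmed at about 2.4 N for half a second. Drawing back straight up, then across to the timer.

Emit:
carry_out(rows=[0, 0, 0.1, 0, 0, 0, 1, 0, 0, 0.5, 0, 0, 0, 1, 0, 0, 1, 0, 0, 0, 1, 0, 0, 1, 0, 0, 0, 1, 0, 0, 1, 0, 0, 0, 1])

```text
clock: 5.65
eef_pos: [586.6, -7.6, 305.3]
orientation: [3.14, 0.004, 2.707]
ft_force: [0.4, 0.4, 0.1]
grip_width: -0.003
gripper_force: 0.0
```

Emit:
carry_out(rows=[-0.12, -0.45, 0, 0, 0, 0, 1, -0.25, -0.94, 0, 0, 0, 0, 1, -0.25, -0.94, 0, 0, 0, 0, 1])

```text
clock: 5.95
eef_pos: [558.9, -105.3, 300.6]
orientation: [-3.139, -0.003, 2.701]
ft_force: [-0.0, 0.3, -0.5]
grip_width: -0.003
gripper_force: 0.0
```

Emit:
carry_out(rows=[-0.12, -0.45, 0, 0, 0, 0, 1, -0.25, -0.94, 0, 0, 0, 0, 1, -0.25, -0.94, 0, 0, 0, 0, 1])

```text
clock: 6.25
eef_pos: [534.0, -199.0, 300.9]
orientation: [-3.14, -0.003, 2.701]
ft_force: [0.2, 1.2, 0.6]
grip_width: 0.001
gripper_force: 0.0
```

Emit:
carry_out(rows=[-0.12, -0.45, 0, 0, 0, 0, 1, -0.25, -0.94, 0, 0, 0, 0, 1, -0.25, -0.94, 0, 0, 0, 0, 1, -0.25, -0.94, 0, 0, 0, 0, 1])

```text
clock: 6.65
eef_pos: [510.5, -289.2, 301.3]
orientation: [3.14, -0.003, 2.705]
ft_force: [-1.0, 0.6, 0.3]
grip_width: -0.0
gripper_force: 0.0
```

Emit:
carry_out(rows=[0, 0, -0.4, 0, 0, 0, 1, 0, 0, -0.8, 0, 0, 0, 1, 0, 0, -1, 0, 0, 0, 1, 0, 0, -1, 0, 0, 0, 1])

```text
clock: 7.05
eef_pos: [509.2, -285.9, 197.6]
orientation: [3.139, -0.009, 2.709]
ft_force: [-0.4, 0.0, -0.4]
grip_width: 0.0
gripper_force: 0.0
```

Emit:
carry_out(rows=[0, 0, -0.35, 0, 0, 0, 1, 0, 0, -0.7, 0, 0, 0, 1, 0, 0, -0.9, 0, 0, 0, 1, 0, 0, -1, 0, 0, 0, 1, 0, 0, -1, 0, 0, 0, 1])

```text
clock: 7.55
eef_pos: [511.0, -288.6, 102.5]
orientation: [3.141, -0.001, 2.708]
ft_force: [-0.8, 0.2, 0.3]
grip_width: -0.001
gripper_force: 0.0
```

```bash
python3 - <<'E'
from h import *
s=get_state();p=s["eef_pos"];print(s["clock"],p,s["ft_force"])
a=snap("top","pics/top4.png");b=snap("side","pics/side4.png")
tip=[p[0],p[1],p[2]-25];print(proj("top",tip),proj("side",tip),proj("side",[509.5,-289,55]))
cv2.imwrite("pics/c4.png",np.hstack([cv2.resize(a[170:260,285:385],(400,360)),cv2.resize(b[210:300,200:300],(400,360))]))
E
```

```text
7.55 [ 511.04809256 -288.55125467  102.53443544] [-0.79676782  0.16826252  0.33337327]
(np.float64(326.4036276854024), np.float64(205.80250096201522)) (np.float64(250.62957455106996), np.float64(256.5596190536717)) (np.float64(250.20163525848176), np.float64(260.39852847929075))
```

View pics/c4.png

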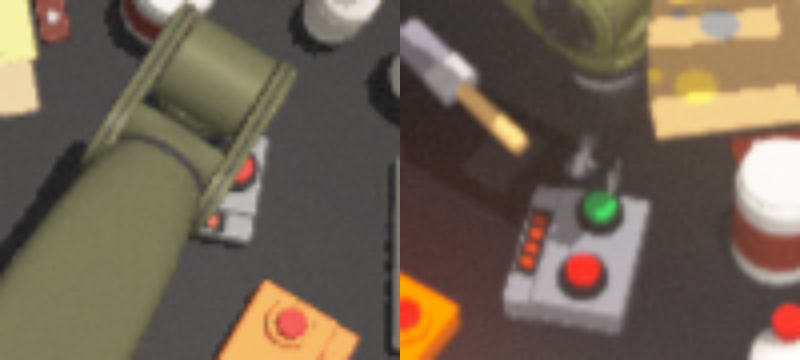

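The side crop shows the fingertips about 22 mm above the green button, at image (250,260), and clear of the red one. Pressing now.

Emit:
carry_out(rows=[0, 0, -0.1, 0, 0, 0, 1, 0, 0, -0.18, 0, 0, 0, 1, 0, 0, -0.22, 0, 0, 0, 1, 0, 0, -0.25, 0, 0, 0, 1, 0, 0, -0.27, 0, 0, 0, 1, 0, 0, -0.28, 0, 0, 0, 1, 0, 0, -0.28, 0, 0, 0, 1, 0, 0, -0.28, 0, 0, 0, 1])

```text
clock: 8.45
eef_pos: [511.2, -289.7, 77.8]
orientation: [3.141, -0.0, 2.707]
ft_force: [-6.4, 5.4, 17.3]
grip_width: -0.002
gripper_force: 8.3
```

```bash
python3 - <<'E'
from h import *
F=[]
for i in range(4):
  b=snap("side","pics/side5.png");s=get_state();F.append(s["ft_force"])
print(s["clock"],s["eef_pos"],np.mean(F,0).round(2))
cv2.imwrite("pics/c5.png",cv2.resize(b[230:300,210:290],(640,560)))
E
```

```text
8.65 [ 511.17617475 -289.69371403   77.81481009] [-6.35  5.09 16.82]
```

View pics/c5.png

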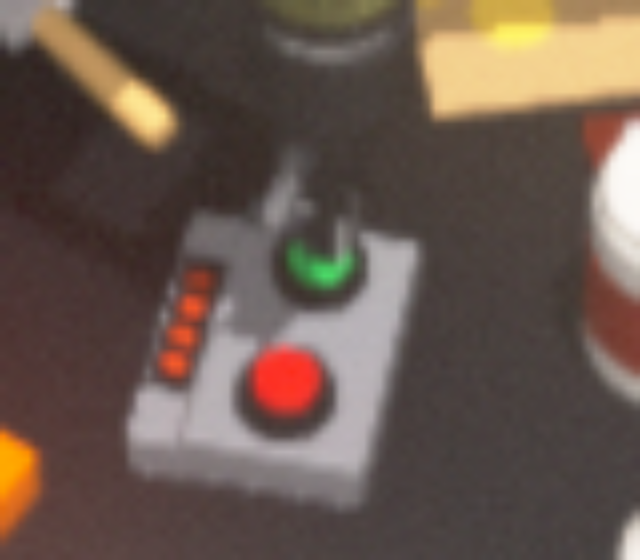

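17 N at only 2.2 mm down means the fingers are resting on the rim, a few mm towards +x/+y of the button. My top-view mask also caught only part of the green. I'll lift and measure the button again with a looser mask.

Emit:
carry_out(rows=[0, 0, 0.1, 0, 0, 0, 1, 0, 0, 0.5, 0, 0, 0, 1, 0, 0, 0.5, 0, 0, 0, 1, 0, 0, 0.5, 0, 0, 0, 1])

```text
clock: 9.05
eef_pos: [511.4, -290.0, 126.0]
orientation: [-3.141, 0.002, 2.707]
ft_force: [0.8, -0.3, -0.2]
grip_width: 0.003
gripper_force: 0.0
```

```bash
python3 - <<'E'
from h import *
s=get_state();print(s["clock"],s["eef_pos"],s["ft_force"])
b6=snap("side","pics/side6.png")
for n,f,box in(("top","pics/top0.png",(316,198,354,224)),("side","pics/side0.png",(238,250,262,290)),("side","pics/side6.png",(238,250,262,290))):
  im=cv2.imread(f).astype(int);B,G,R=im[...,0],im[...,1],im[...,2];x0,y0,x1,y1=box
  for nm,w in(("green",np.clip(G-np.maximum(R,B)-25,0,60)),("red",np.clip(R-np.maximum(G,B)-40,0,60))):
    m=np.zeros(G.shape);m[y0:y1,x0:x1]=w[y0:y1,x0:x1]
    k,l,st,c=cv2.connectedComponentsWithStats((m>0).astype(np.uint8))
    i=1+np.argmax(st[1:,4]);q=m*(l==i)
    ys,xs=np.mgrid[:q.shape[0],:q.shape[1]]
    u,v=(q*xs).sum()/q.sum(),(q*ys).sum()/q.sum()
    print(f,nm,st[i],round(u,1),round(v,1),plane(n,u,v,54).round(1))
im=cv2.imread("pics/side6.png")
E
```

```text
9.05 [ 511.40069835 -289.9702988   126.03669096] [ 0.83478274 -0.27632096 -0.21976956]
pics/top0.png green [323 204   8   8  51] 326.4 207.6 [ 508.8 -291.8   54. ]
pics/top0.png red [341 208   8   8  53] 344.1 211.3 [ 491.9 -362.    54. ]
pics/side0.png green [246 257   9   9  62] 249.6 261.0 [ 507.2 -290.9   54. ]
pics/side0.png red [241 273  10   9  74] 245.2 277.1 [ 490.5 -361.8   54. ]
pics/side6.png green [246 258   9   8  59] 249.9 261.4 [ 508.4 -292.8   54. ]
pics/side6.png red [241 273  10   9  74] 245.3 277.1 [ 490.5 -361.8   54. ]
```

The button is at (508,-291.5) in both views and the timer hasn't moved. I'll shift by (-3,-2) mm and press again.

Emit:
carry_out(rows=[-0.03, -0.02, -0.2, 0, 0, 0, 1, -0.03, -0.02, -0.35, 0, 0, 0, 1, -0.03, -0.02, -0.42, 0, 0, 0, 1, -0.03, -0.02, -0.45, 0, 0, 0, 1, -0.03, -0.02, -0.46, 0, 0, 0, 1, -0.03, -0.02, -0.47, 0, 0, 0, 1, -0.03, -0.02, -0.48, 0, 0, 0, 1, -0.03, -0.02, -0.48, 0, 0, 0, 1])

```text
clock: 9.9
eef_pos: [507.8, -291.3, 78.0]
orientation: [3.141, -0.001, 2.707]
ft_force: [-5.6, 2.4, 8.6]
grip_width: -0.003
gripper_force: 4.4
```

```bash
python3 - <<'E'
from h import *
F=[]
for i in range(4):
  b=snap("side","pics/side7.png");s=get_state();F.append(s["ft_force"])
print(s["clock"],s["eef_pos"],np.mean(F,0).round(2))
E
```

```text
10.1 [ 507.75928582 -291.34586481   77.9845789 ] [-5.61  3.43  8.63]
```

Still blocked at the same height, now with 8.6 N, so the corners of the flat 29 x 22 mm tip are catching the rim. I'll lift, tilt about 17° so that one narrow finger edge leads (body leaning away from the red button), and press with that.

Emit:
carry_out(rows=[0, 0, 0.1, 0, 0, 0, 1, 0, 0, 0.4, 0, 0, 0, 1, -0.015, -0.04, 0.4, -0.17, 0.08, 0, 1, -0.015, -0.04, 0.4, -0.347, 0.16, 0, 1, -0.015, -0.04, 0.4, -0.347, 0.16, 0, 1, -0.015, -0.04, 0.4, -0.347, 0.16, 0, 1])

```text
clock: 10.7
eef_pos: [506.8, -294.7, 116.6]
orientation: [-2.844, 0.001, 2.709]
ft_force: [-0.2, 0.4, 0.4]
grip_width: -0.002
gripper_force: 0.0
```

Emit:
carry_out(rows=[0, 0, -0.15, 0, 0, 0, 1, 0, 0, -0.25, 0, 0, 0, 1, 0, 0, -0.28, 0, 0, 0, 1, 0, 0, -0.28, 0, 0, 0, 1, 0, 0, -0.28, 0, 0, 0, 1])

```text
clock: 11.2
eef_pos: [506.2, -295.8, 88.6]
orientation: [-2.842, 0.001, 2.706]
ft_force: [-0.0, 0.0, -0.8]
grip_width: -0.001
gripper_force: 0.0
```

```bash
python3 - <<'E'
from h import *
F=[]
for i in range(2):
  b=snap("side","pics/side8.png");s=get_state();F.append(s["ft_force"])
print(s["clock"],s["eef_pos"],s["orientation"],np.mean(F,0).round(2))
cv2.imwrite("pics/c8.png",cv2.resize(b[230:300,210:290],(640,560),interpolation=cv2.INTER_CUBIC))
E
```

```text
11.3 [ 506.58225685 -295.83388186   89.28673712] [-2.84151409e+00  1.66986738e-03  2.70670466e+00] [-0.22 -0.45  0.38]
```

View pics/c8.png

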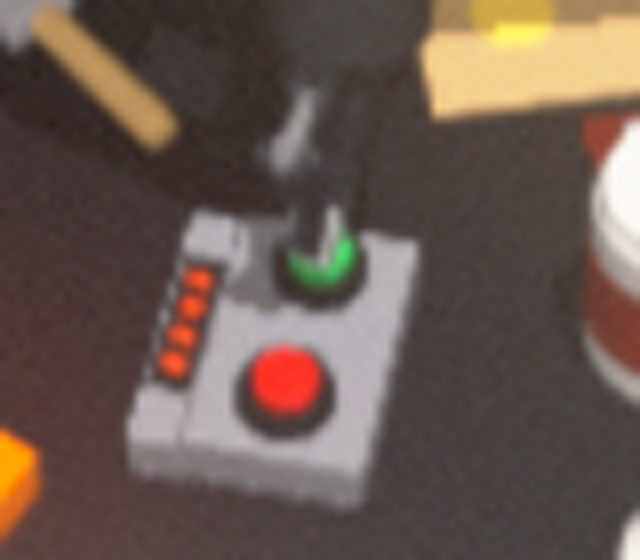

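The crop shows the tilted tip over the green button, at about (318,262) in the crop, well clear of the red one. Pressing down in small steps.

Emit:
carry_out(rows=[0, 0, -0.04, 0, 0, 0, 1, 0, 0, -0.07, 0, 0, 0, 1, 0, 0, -0.08, 0, 0, 0, 1, 0, 0, -0.09, 0, 0, 0, 1, 0, 0, -0.09, 0, 0, 0, 1])

```text
clock: 11.8
eef_pos: [506.9, -295.8, 80.5]
orientation: [-2.841, 0.002, 2.707]
ft_force: [1.6, 0.2, 3.6]
grip_width: 0.002
gripper_force: 1.9
```

```bash
python3 - <<'E'
from h import *
F=[]
for i in range(4):
  b=snap("side","pics/side9.png");s=get_state();F.append(s["ft_force"])
print(s["clock"],s["eef_pos"],np.mean(F,0).round(2))
E
```

```text
12.0 [ 506.84706828 -295.79277212   80.39758985] [ 1.34 -0.71  3.78]
```

Emit:
carry_out(rows=[0, 0, -0.01, 0, 0, 0, 1, 0, 0, -0.015, 0, 0, 0, 1, 0, 0, -0.02, 0, 0, 0, 1, 0, 0, -0.02, 0, 0, 0, 1])

```text
clock: 12.4
eef_pos: [506.9, -295.8, 78.5]
orientation: [-2.841, 0.002, 2.707]
ft_force: [1.5, -0.4, 5.4]
grip_width: -0.004
gripper_force: 3.0
```

```bash
python3 - <<'E'
from h import *
F=[]
for i in range(4):
  b=snap("side","pics/side10.png");s=get_state();F.append(s["ft_force"])
print(s["clock"],s["eef_pos"],np.mean(F,0).round(2))
E
```

```text
12.6 [ 506.86506308 -295.79089502   78.52132733] [ 1.75 -0.56  5.7 ]
```

Emit:
carry_out(rows=[0, 0, -0.01, 0, 0, 0, 1, 0, 0, -0.02, 0, 0, 0, 1, 0, 0, -0.025, 0, 0, 0, 1, 0, 0, -0.025, 0, 0, 0, 1])

```text
clock: 13.0
eef_pos: [507.1, -295.9, 78.0]
orientation: [-2.84, 0.002, 2.706]
ft_force: [-2.0, 3.2, 16.8]
grip_width: -0.002
gripper_force: 8.1
```

```bash
python3 - <<'E'
from h import *
F=[]
for i in range(4):
  b=snap("side","pics/side11.png");s=get_state();F.append(s["ft_force"])
print(s["clock"],s["eef_pos"],np.mean(F,0).round(2))
cv2.imwrite("pics/c11.png",cv2.resize(b[230:300,210:290],(640,560),interpolation=cv2.INTER_CUBIC))
E
```

```text
13.2 [ 507.12402237 -295.90148867   78.03654555] [-1.86  3.67 15.99]
```

View pics/c11.png

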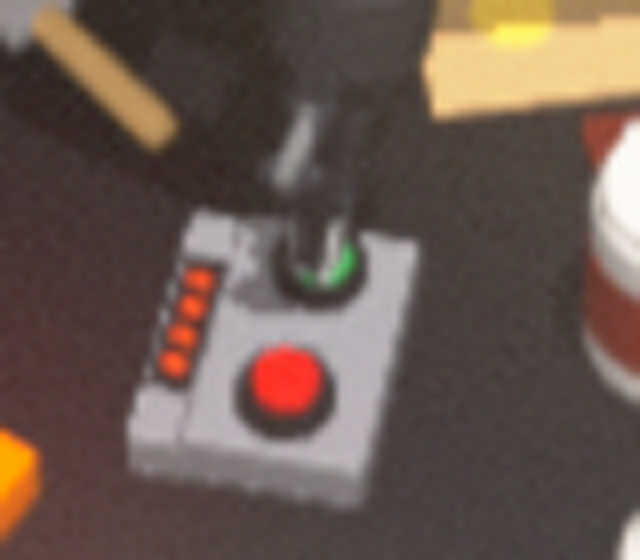

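There is a hard stop at z=78.2, about 6 mm below first contact. The force rose along the button's spring curve (3.8 N, then 5.7 N) before it, so the button is fully down, and the timer hasn't moved in the picture. Drawing clear.

Emit:
carry_out(rows=[0, 0, 0.05, 0, 0, 0, 1, 0, 0, 0.2, 0, 0, 0, 1, 0, 0, 0.6, 0, 0, 0, 1, 0, 0, 1, 0, 0, 0, 1, 0, 0, 1, 0, 0, 0, 1])

```text
clock: 13.7
eef_pos: [508.5, -296.7, 181.7]
orientation: [-2.841, 0.009, 2.707]
ft_force: [0.8, -1.1, -0.0]
grip_width: 0.001
gripper_force: 0.0
```

Emit:
carry_out(rows=[0, 0, 0.4, 0, 0, 0, 1, 0, 0, 0.8, 0, 0, 0, 1, 0, 0, 1, 0, 0, 0, 1, 0, 0, 1, 0, 0, 0, 1, 0, 0, 1, 0, 0, 0, 1])

```text
clock: 14.2
eef_pos: [505.6, -295.0, 273.9]
orientation: [-2.842, -0.002, 2.707]
ft_force: [0.2, 0.6, -0.0]
grip_width: -0.002
gripper_force: 0.0
```

```bash
python3 - <<'E'
from h import *
b=snap("side","pics/side12.png").astype(int);s=get_state();print(s["clock"],s["eef_pos"],s["ft_force"])
m=np.zeros(b.shape[:2],bool);m[250:290,238:262]=1
g=m&(b[...,1]-np.maximum(b[...,0],b[...,2])>25)
ys,xs=np.nonzero(g);print(len(xs),xs.mean(),ys.mean())
print(order.finish_job())
E
```

```text
14.25 [ 505.22288849 -294.82405119  272.73515775] [-0.39492058  0.14755652 -0.79888146]
63 249.71428571428572 261.0
the job is handed in; nothing more can be done
None
```

I touched the red-brown panel's outer half at about 2.4 N, then pressed the timer's green button all the way down on the third try (the first two caught its rim at up to 17 N). The arm is clear, the timer did not move, and I handed the job in at 14 s with no verdict shown.

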